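# Put the bottle away in the sample chest and close its heavy lid

## Robot

A 6-joint arm with a two-finger parallel gripper is mounted at the origin on a cart in front of the work surface, level with it; the furniture and walls round the work are solid. World frame = base frame: x ahead of the robot, y to its left, z up, the work surface at z = 0. Lengths are in mm, angles in rad, forces in N, time in s.
With the tool pointing down it reaches from about 350 to 775 mm from the base axis. Payload 7.3 kg.
Tool frame: the origin (TCP) lies between the finger pads; the fingertips stand 8 mm ahead of it and the grasp point (between the pads) lies 11 mm behind it; y points along the fingers, z is the direction in which the jaws open and shut, and the axes are right-handed (so a half turn about y gives the same grasp; the last joint's range is limited). The gripper opens to 92 mm and grips with 3 to 60 N. Pads are 19 mm wide; open, the fingers measure 130 mm over their backs; the gripper's body (75 mm by 190 mm) begins 47 mm behind the grasp point.
Start: joints at [-1.322, 0.342, 1.524, -0, 1.275, -0.146], TCP at [201.951, -484.624, 234.741] pointing down, gripper open.
Joint ranges: [-2.53, 2.53], [-0.77, 2.02], [0.04, 2.7], [-1, 4.14], [0.28, 2.66], [-3.11, 3.11]. Speed limits (rad/s): [2.57, 2.57, 3.14, 3.14, 3.14, 3.14].

## Interface

Orientations are given as [roll, pitch, yaw] about the fixed x, y, z axes, in that order (R = Rz(yaw) Ry(pitch) Rx(roll)).
In Python, from plant import bot, vision, job gives the robot as it stands. The module is installed in compiled form; this text tells all that it offers.
- The arm moves only by the tool arm_command, never from a script. Its argument "deltas" is a list of rows, each a list of 4 numbers: the shift along the tool's x, y, z in m, then the turn about the tool's y in degrees. In form: [[x, y, z, twist], ...]. A call has 1 to 5 rows; each row shifts and turns the commanded pose from where the row before left it, along the tool's axes as they then stand; what a row does not reach is not made up. A row lasts 1/10 s, in which the tool goes at most 50 mm and 8.59 degrees, less where a joint would pass 70% of its speed; a pose out of reach is approached as far as the arm can. A call is refused whole if a number of a shift passes 0.05 or a number of a turn 8.59, either way. A call with a gripper value outside its range is refused whole. "claw" is the closure in counts, from 0 (fully open) to 255 (shut), set as the call begins (left out, the last holds). The fingers move at their own pace and stop on an object; the grip force is fixed at half the most. Time passes only in rows, so rows that do not move let the fingers close. It gives the time, the measured TCP pose, the force and the opening at its end, in the units of the state.
- bot.get_obs(): the state, without advancing time (a new reading comes with each control period).
- vision.capture(name): name is "scene" or "top" or "wrist"; returns a dict with "img" (400x640x3 uint8, red, green, blue), "camera_matrix" (3x3 intrinsics, pixels), "world_to_cam" (4x4, takes a point from world to camera coordinates); the wrist camera has in their place "mount" (4x4, takes a point from camera to tool coordinates, whose origin is the TCP and whose axes are the tool frame's). Camera axes: x right, y down, z forward; pixel columns grow to the right and rows downward; lengths in mm; the calibration is good to about 2 mm. A picture is of the moment at which its call begins: read the wrist's pose just before it. There is no depth.
- job.close_job(): hands the job in, once; it reports no verdict.
Trained networks look in a picture, given as the dict that the camera call returned (one of the last four; its "shot" number tells which), for a name from the list of things; names that differ only in an ending like _2 or _b are one class to them, and where a whole thing is asked for, a point or a joint stands for the part that bears it (a point fixed in the world has none). Each returns a list of dicts, best first, with "confidence" (0 to 1); they miss things now and then, are a little off and sometimes report something else, mostly with a low value. They report only what shows in the picture. A call takes as long as a camera call. They do not tell look-alikes from the thing itself.
- vision.find_in(picture, name): "xyz" ([x, y, z] in mm, in the coordinates of the camera as it stood for that picture, good to about 4 mm: the middle of the surface that is visible of it).
- vision.regions_of(picture, name): "mask" (400x640 bool, what is visible of it).
The state is a dict: "time": time; "joint_positions": joint angles; "dq": joint speeds; "tau": joint torques, N m; "tool_pos": TCP position; "tcp_rot": TCP orientation; "contact_force": force on the tool from outside, world axes, zero at the start; "moment": the same for the moment, N m; "grip_width": finger opening in mm.
Only numpy, scipy, OpenCV 4.12 (cv2) and the standard library are available. Lean on these libraries where they do the work, as an engineer would, in place of code of your own. Each camera call takes 0.05 s, during which the arm holds its last target. There are 200 camera calls.

## Task

Stand the small screw-capped reagent bottle from the worktop upright in the free half of the open sample chest, beside the dish. Then bring the heavy lid down under control, never letting it drop, press down on its handle bar until the catch snaps and the lid is fully home, and keep pressing there with about 15 N for one and a half seconds (never more than 30 N) to bed the seal. Let go, and leave the dish and the other things where they are.

Things in the scene. Friction and masses are not known exactly. Their poses are not given: they have to be found in the camera images.
- chest: white open chest fixed on the worktop, 170 x 270 mm in plan, 105 high, walls 7, inner floor 13 mm above the worktop, inside 156 x 256. Origin: centre of its underside. z up; -x side is the front (catch), +x side has the hinge, y runs along the 270 mm. The dish lies in the +y half; the -y half is free, e.g. at x = -25, y = -60 mm. The lid starts about upright over the +x rim
- lid (a joint): lid angle, rad: 0 fully shut (firm stop on the seal), 1.57 upright, end stop 1.85. Grey lid 180 x 274 x 14 mm, 0.65 to 0.95 kg. Hinge friction 0.25 N m holds it only near upright; below about 1.25 rad it falls and slams unless carried. Set down unpressed it rests ajar at about 0.035 rad on its catch. This reading is noisy (some 0.01 rad): average it
- lid_hinge (a point): middle of the hinge line, which runs along the chest's y axis at chest x = +85 mm, 105 mm above the worktop
- lid_bar (a point): centre of the lid's handle, a round steel bar 12 mm thick, 110 mm long, parallel to the hinge, an arm at each end. With the lid shut it lies 200 mm from the hinge line towards chest -x and 42 mm higher, 25 mm above the lid's top and 24 mm beyond its front edge: fingers can straddle its middle from above at every lid angle, and it turns between them. Height 147 mm shut, 305 mm upright
- bottle: small white plastic reagent bottle with a screw cap, 44 mm across, 73 mm high, 0.05 to 0.15 kg, loose, upright on the worktop on the -x side of the chest. Origin: centre of its underside; z is its axis
- dish: closed round petri dish, 88 mm across, 16 mm high, flat on the chest's floor in its +y half; stays there. Origin: centre of its underside
- jar: bystander: clear glass jar, 68 mm across, 103 mm high, upright. Origin: centre of its underside
- tape: bystander: roll of tape lying flat, 67 mm across, 19 mm high. Origin: centre of its underside
- forceps: bystander: steel forceps, 116 x 14 x 10 mm, lying flat. Origin: centre of the underside
- catch (a point): spring catch in the middle of the chest's front, 78 mm above the worktop. A tab at the middle of the lid's front edge, 34 mm wide and 39 mm deep below the lid (pointing over the chest while the lid is up), carries a roller that must pass it. About 8 to 13 N straight down on the bar snaps it at about 0.02 rad; the lid then runs to its stop at 0 and stays. Not to be touched
- seal: black rubber bead, 6 mm thick, along the top of the chest's front rim (chest x = -81 mm); the shut lid beds on it. Origin: middle of the bead. Shut and unpressed it carries about 9 N (lid's weight and catch); each newton straight down on the bar adds 1.2 N. It is firm, giving under 0.1 mm per 10 N, so poses cannot tell the load
Mind the look-alikes: they are no part of the job. There is more than one size of the bottle; the job needs the smallest.

How it is judged:
By the outcome, as a careful person would: the job done as asked, in the order asked, and still so for the second after the job is handed in, with the robot touching nothing.
It also fails if it takes over 72 s, if anything falls off the work surface, if the arm or the gripper's body presses on something with over 40 N, if the wrist force passes 120 N, or if a joint passes its speed limit or range.

## Working session

There is one attempt and no reset: what is moved stays moved. The work goes in short steps, Python scripts to look and compute and a tool call to move; the robot and the scene stay as the last step left them, time stands still between calls to the robot, and variables do not carry over. Pictures are saved under pics/ and viewed, about 8 in all and at most 12, crops included, and the job is handed in when it is done.

Besides the shell and the picture viewer there is one more tool, called after "Call:" by a JSON object that holds its "name" and its "arguments", one argument or row to a line. arm_command: Moves the arm, as the interface text tells. Its arguments: {"type":"object","properties":{"deltas":{"type":"array","items":{"type":"array","items":{"type":"number"}}},"claw":{"type":"number"}},"required":["deltas"]}

```bash
mkdir -p pics
cat > h.py <<'E'
import numpy as np, cv2
from scipy.spatial.transform import Rotation as Ro
from plant import bot, vision, job
def cap(n):
    o=bot.get_obs(); p=vision.capture(n)
    if n=="wrist":
        T=np.eye(4); T[:3,:3]=Ro.from_euler('xyz',o['tcp_rot']).as_matrix(); T[:3,3]=o['tool_pos']
        p['c2w']=T@p['mount']
    else: p['c2w']=np.linalg.inv(p['world_to_cam'])
    return p
def px(p,w):
    c=np.linalg.inv(p['c2w'])@np.append(w,1); q=p['camera_matrix']@c[:3]; return q[:2]/q[2]
def find(p,name):
    r=[]
    for d in vision.find_in(p,name):
        w=(p['c2w']@np.append(d['xyz'],1))[:3]; r.append((round(d['confidence'],2),w.round(0),px(p,w).round(0)))
    return r
def onz(p,uv,z):
    d=np.linalg.inv(p['camera_matrix'])@[uv[0],uv[1],1]; d=p['c2w'][:3,:3]@d; o=p['c2w'][:3,3]
    return o+d*(z-o[2])/d[2]
def save(p,f,crop=None,s=1):
    i=p['img'][:,:,::-1]
    if crop: i=i[crop[1]:crop[3],crop[0]:crop[2]]
    cv2.imwrite('pics/'+f,cv2.resize(np.ascontiguousarray(i),None,fx=s,fy=s,interpolation=cv2.INTER_CUBIC))
E
python3 - <<'E'
from h import *
o=bot.get_obs(); print(o)
for n in("scene","top"):
    p=cap(n); save(p,n+'.png'); print(n,p['c2w'].round(2).tolist())
    for k in("bottle","dish","lid","lid_bar","chest","jar","tape","forceps","seal"):
        try: print(k,find(p,k))
        except Exception as e: print(k,e)
E
```

```text
{'time': 0.0, 'joint_positions': array([-1.32198352e+00,  3.42701084e-01,  1.52503436e+00,  1.91557471e-05,
        1.27538918e+00, -1.45997365e-01]), 'dq': array([-0.0013611 ,  0.00050743,  0.00023615,  0.00048746, -0.00062553,
        0.0005174 ]), 'tau': array([-2.56800176e-04, -4.31243527e+01, -2.44215167e+01,  7.18415016e-02,
        5.61663124e-02, -1.28603292e-04]), 'tool_pos': array([ 201.85991834, -484.20855008,  234.0501307 ]), 'tcp_rot': array([-1.57230934e+00,  2.40992603e-04, -2.74678825e+00]), 'contact_force': array([-0.31577678,  0.42309661,  0.10073538]), 'moment': array([-0.03169089,  0.0361269 , -0.08156131]), 'grip_width': 91.6535244277794}
scene [[0.91, -0.21, 0.37, -68.92], [-0.42, -0.45, 0.79, -1222.19], [-0.0, -0.87, -0.5, 876.88], [0.0, 0.0, 0.0, 1.0]]
bottle [(0.98, array([ 542., -249.,   64.]), array([364., 244.])), (0.73, array([ 444., -218.,   91.]), array([333., 239.])), (0.63, array([ 460., -325.,   49.]), array([353., 267.]))]
dish []
lid [(0.6, array([600., 106., 177.]), array([332., 167.]))]
lid_bar [(0.62, array([598., 107., 182.]), array([331., 166.
[... 432 characters left out ...]
1.0]]
bottle [(0.73, array([ 462., -300.,   72.]), array([408., 206.])), (0.7, array([ 434., -197.,   90.]), array([377., 215.])), (0.58, array([ 543., -232.,   96.]), array([387., 181.]))]
dish []
lid [(0.71, array([526., 136., 256.]), array([263., 181.])), (0.62, array([526.,  80.,  63.]), array([289., 189.])), (0.33, array([ 464., -299.,   73.]), array([408., 206.]))]
lid_bar [(0.94, array([526., 135., 260.]), array([264., 181.]))]
chest [(0.92, array([520.,  80.,  66.]), array([289., 190.]))]
jar [(0.69, array([672., -71.,  50.]), array([335., 144.]))]
tape [(0.64, array([ 333., -224.,   19.]), array([383., 246.]))]
forceps []
seal [(0.48, array([474., -48., 109.]), array([330., 203.]))]
```

Run:
```python
import cv2,numpy as np
a=cv2.imread('pics/scene.png')[120:320,220:460];b=cv2.imread('pics/top.png')[90:290,210:450]
cv2.imwrite('pics/both.png',np.vstack([cv2.resize(x,(720,600),interpolation=cv2.INTER_CUBIC)[:] for x in(a,)]))
cv2.imwrite('pics/topc.png',cv2.resize(b,(720,600),interpolation=cv2.INTER_CUBIC))
```

```text
(no output)
```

View pics/both.png

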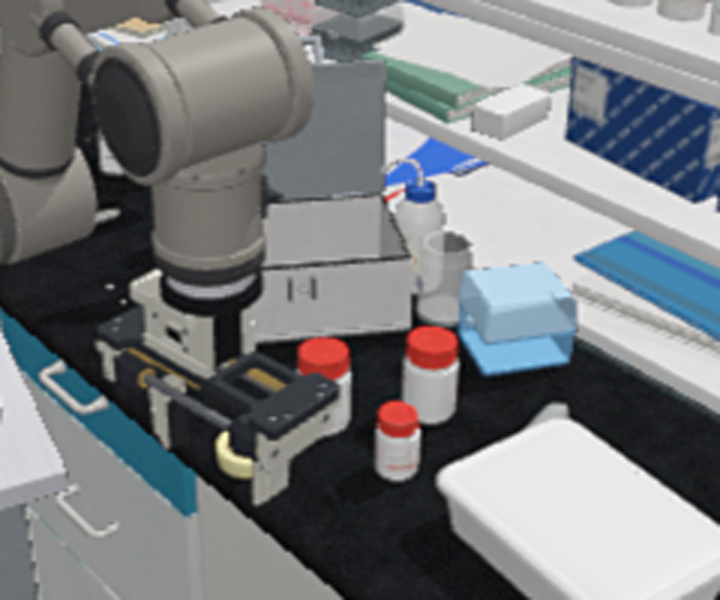

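View pics/topc.png

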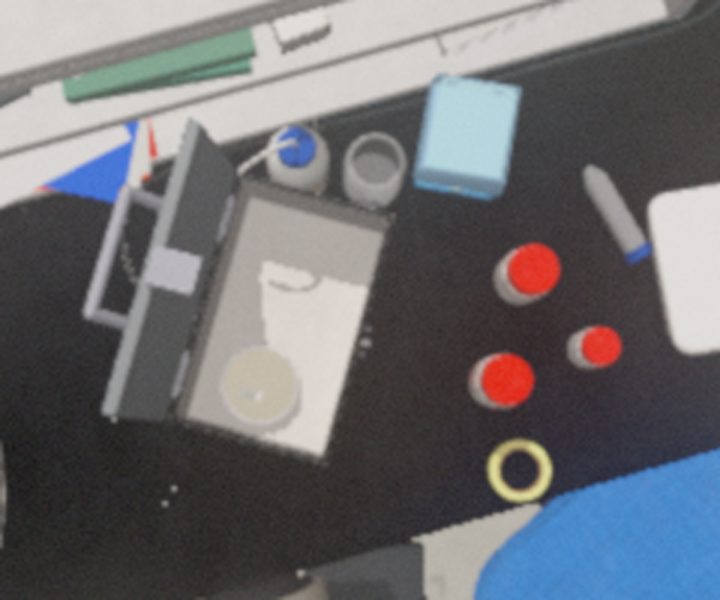

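Three red-capped bottles (scene px): (333,239) large, (364,244) large, (353,267) clearly the smallest. In the top view they are at (377,215), (387,181) and (408,206). The smallest is the one at top (408,206). The chest's front faces right in the top view, the dish is at crop (260,385), and the lid is near upright.

Run:
```python
from h import *
p=cap("top")
f=lambda u,v,z:onz(p,(210+u/3,90+v/3),z).round(0)
print("front rim corners",f(392,215,105),f(325,460,105),"hinge corners",f(180,418,105),f(245,180,105))
print("bar ends",f(130,185,300),f(88,315,300)," lid top edge",f(195,122,275),f(108,415,105))
print("tray",f(650,200,80),f(690,350,80),"wash",f(297,147,130),"jar",f(375,168,103))
s=cap("scene")
for q,n in((p,'top'),(s,'scene')):
  for d in vision.regions_of(q,"bottle"):
    m=d['mask']; ys,xs=np.where(m); print(n,d['confidence'],xs.min(),xs.max(),ys.min(),ys.max(),m.sum())
  for k in("dish","chest"):
   for d in vision.regions_of(q,k)[:1]:
    ys,xs=np.where(d['mask']); print(k,d['confidence'],xs.min(),xs.max(),ys.min(),ys.max(),cv2.minAreaRect(np.c_[xs,ys].astype(np.float32)))
print(find(p,"lid_hinge")[:2],find(p,"catch")[:2])
i=p['img'][125:245,240:340]; save(p,'chest.png',(225,120,345,260),5)
```

```text
front rim corners [604. -85. 105.] [351. -10. 105.] hinge corners [396. 138. 105.] [644.  68. 105.]
bar ends [599. 154. 300.] [486. 191. 300.]  lid top edge [660. 101. 275.] [401. 212. 105.]
tray [ 620. -364.   80.] [ 458. -400.   80.] wash [672.  13. 130.] jar [655. -68. 103.]
top 0.87 367 387 208 225 307
top 0.53 375 396 172 190 295
top 0.5 400 416 198 212 200
dish 0.82 285 309 205 230 ((297.2500305175781, 217.75), (24.041629791259766, 24.748737335205078), 45.0)
chest 0.64 239 340 130 244 ((288.24560546875, 186.80079650878906), (93.6399917602539, 101.63998413085938), 16.26020622253418)
scene 0.87 354 371 229 260 474
scene 0.6 320 336 232 264 266
scene 0.53 347 358 255 279 275
dish 0.47 293 304 265 278 ((297.2500305175781, 272.7500305175781), (15.55634880065918, 7.77817440032959), 45.0)
chest 0.66 305 357 133 232 ((333.5762634277344, 183.86424255371094), (51.25046920776367, 100.14913177490234), 4.316027641296387)
[(0.83, array([523., 139., 256.]), array([262., 183.])), (0.4, array([670., -70.,  53.]), array([335., 145.]))] [(0.74, array([524.,  84.,  64.]), array([288., 189.]))]
```

```bash
cat >> h.py <<'E'
def plan(target,jaw=None,n=None,start=None):
    """rows (tool m, deg) to world TCP target [mm], jaw axis angle deg"""
    o=bot.get_obs(); p=o['tool_pos'] if start is None else np.array(start[:3],float)
    a=np.degrees(o['tcp_rot'][2])+90 if start is None else start[3]
    d=np.array(target,float)-p; tw=0 if jaw is None else -((jaw-a+180)%360-180)
    n=n or int(max(np.ceil(np.linalg.norm(d)/45),np.ceil(abs(tw)/8)))
    r=[]
    for i in range(n):
        t=np.radians(a); z=np.array([np.cos(t),np.sin(t),0]); x=np.cross([0,0,-1],z)
        s=d/n; r.append([round(float(s@x)/1e3,4),round(-s[2]/1e3,4),round(float(s@z)/1e3,4),round(tw/n,2)]); a-=tw/n
    for i in range(0,n,5): print(r[i:i+5])
    return [*target,a]
E
python3 - <<'E'
from h import *
plan([450,-302,232],-20)
E
```

```text
[[-0.0427, np.float64(0.0004), -0.0105, np.float64(-6.77)], [-0.0437, np.float64(0.0004), -0.0053, np.float64(-6.77)], [-0.044, np.float64(0.0004), -0.0002, np.float64(-6.77)], [-0.0437, np.float64(0.0004), 0.005, np.float64(-6.77)], [-0.0428, np.float64(0.0004), 0.0101, np.float64(-6.77)]]
[[-0.0413, np.float64(0.0004), 0.0151, np.float64(-6.77)], [-0.0393, np.float64(0.0004), 0.0199, np.float64(-6.77)]]
```

Call:
{"name": "arm_command", "arguments": {
  "deltas": [
    [-0.043, 0, -0.0105, -6.8],
    [-0.044, 0, -0.005, -6.8],
    [-0.044, 0, 0, -6.8],
    [-0.044, 0, 0.005, -6.8],
    [-0.043, 0, 0.01, -6.8]
  ]
}}

```text
time: 2.0
tool_pos: [381.1, -352.5, 234.9]
tcp_rot: [-1.57, -0.0, -2.149]
contact_force: [-0.2, -0.8, -0.7]
grip_width: 92.0
```

Call:
{"name": "arm_command", "arguments": {
  "deltas": [
    [-0.041, 0, 0.015, -6.8],
    [-0.039, 0, 0.02, -6.8],
    [0, 0, 0, 0],
    [0, 0, 0, 0]
  ]
}}

```text
time: 2.4
tool_pos: [450.8, -301.1, 234.5]
tcp_rot: [-1.571, -0.0, -1.915]
contact_force: [0.1, -0.1, 0.0]
grip_width: 91.8
```

```bash
sed -i 's/round(-s\[2\]\/1e3,4)/round(float(-s[2])\/1e3,4)/; s/round(tw\/n,2)/round(float(tw)\/n,2)/' h.py
python3 - <<'E'
from h import *
o=bot.get_obs(); print(o['time'],o['tool_pos'],o['tcp_rot'],o['joint_positions'])
p=cap("wrist"); save(p,'w1.png'); 
for k in("bottle","jar","tape","forceps"): print(k,find(p,k))
for d in vision.regions_of(p,"bottle"):
    ys,xs=np.where(d['mask']); print(d['confidence'],xs.min(),xs.max(),ys.min(),ys.max())
E
```

```text
2.4 [ 450.77226079 -301.11498926  234.51224378] [-1.57125099e+00 -3.04308431e-04 -1.91459393e+00] [-7.30067688e-01  3.73750211e-01  1.47695358e+00 -4.71484305e-04
  1.29119541e+00 -3.86139830e-01]
bottle [(0.88, array([ 462., -300.,   73.]), array([327., 178.])), (0.82, array([ 433., -198.,   96.]), array([255.,  85.])), (0.75, array([ 546., -233.,   92.]), array([395.,  78.]))]
jar []
tape [(0.71, array([ 331., -226.,   18.]), array([194., 145.]))]
forceps []
0.93 311 352 152 202
0.79 223 295 57 123
0.55 353 428 45 112
```

View pics/w1.png

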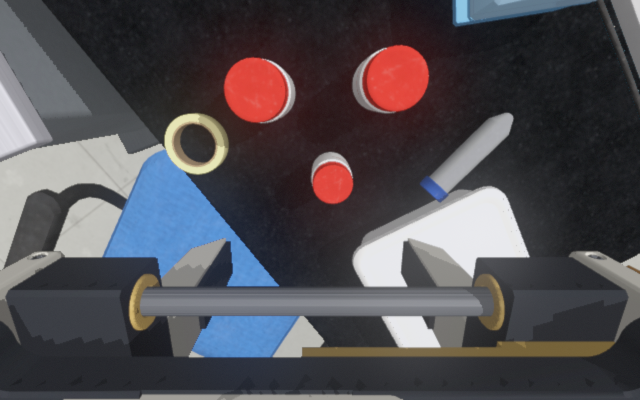

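View: the smallest bottle's cap is at (333,183), with the large ones at (256,90) and (395,78). It is clear of the fingers' path.

Run:
```python
from h import *
p=cap("wrist"); hsv=cv2.cvtColor(p['img'],cv2.COLOR_RGB2HSV)
m=cv2.inRange(hsv,(0,150,100),(8,255,255))|cv2.inRange(hsv,(172,150,100),(180,255,255))
n,l,s,c=cv2.connectedComponentsWithStats(m)
for i in range(1,n):
    if s[i,4]>200: print(s[i],c[i],onz(p,c[i],73), 'dia',np.linalg.norm(onz(p,(s[i,0],c[i][1]),73)-onz(p,(s[i,0]+s[i,2],c[i][1]),73)))
    if s[i,4]>200 and 300<c[i][0]<350: g=onz(p,c[i],73)
q=plan([g[0],g[1],120]); plan([g[0],g[1],42],start=q)
```

```text
[ 363   42   67   68 3482] [396.17834578  75.68696152] [ 551.01225738 -233.67080421   73.        ] dia 60.34139825234999
[ 224   55   64   66 3285] [255.07458143  87.65722983] [ 427.5614428  -199.57240537   73.        ] dia 58.250385342261964
[ 313  160   41   43 1335] [332.73857678 181.07790262] [ 465.30823376 -306.35566132   73.        ] dia 40.61260289481326
[[-0.0006, 0.0383, 0.0053, 0.0], [-0.0006, 0.0383, 0.0053, 0.0], [-0.0006, 0.0383, 0.0053, 0.0]]
[[0.0, 0.039, 0.0, 0.0], [0.0, 0.039, 0.0, 0.0]]
```

Call:
{"name": "arm_command", "arguments": {
  "deltas": [
    [-0.001, 0.038, 0.005, 0],
    [-0.001, 0.038, 0.005, 0],
    [0, 0.039, 0.005, 0],
    [0, 0.039, 0, 0],
    [0, 0.03, 0, 0]
  ]
}}

```text
time: 3.25
tool_pos: [464.2, -304.9, 48.6]
tcp_rot: [-1.572, 0.001, -1.917]
contact_force: [0.1, -0.8, -0.5]
grip_width: 91.5
```

Call:
{"name": "arm_command", "arguments": {
  "deltas": [
    [0, 0.0085, 0, 0],
    [0, 0, 0, 0]
  ]
}}

```text
time: 3.45
tool_pos: [464.5, -305.0, 41.5]
tcp_rot: [-1.573, 0.001, -1.917]
contact_force: [-0.6, 0.2, 0.4]
grip_width: 92.2
```

Call:
{"name": "arm_command", "arguments": {
  "deltas": [
    [0, 0, 0, 0],
    [0, 0, 0, 0],
    [0, 0, 0, 0],
    [0, 0, 0, 0],
    [0, 0, 0, 0]
  ],
  "claw": 200
}}

```text
time: 3.95
tool_pos: [465.4, -305.1, 42.8]
tcp_rot: [-1.57, -0.0, -1.916]
contact_force: [-0.4, 1.0, -0.0]
grip_width: 56.3
```

Call:
{"name": "arm_command", "arguments": {
  "deltas": [
    [0, 0, 0, 0],
    [0, 0, 0, 0],
    [0, 0, 0, 0],
    [0, 0, 0, 0]
  ]
}}

```text
time: 4.35
tool_pos: [465.3, -305.0, 42.4]
tcp_rot: [-1.571, -0.0, -1.916]
contact_force: [-0.2, -0.6, 1.6]
grip_width: 43.5
```

Call:
{"name": "arm_command", "arguments": {
  "deltas": [
    [0, -0.02, 0, 0],
    [0, -0.04, 0, 0],
    [0, -0.045, 0, 0],
    [0, -0.045, 0, 0],
    [0, -0.04, 0, 0]
  ]
}}

```text
time: 4.85
tool_pos: [465.0, -304.8, 234.4]
tcp_rot: [-1.57, -0.0, -1.916]
contact_force: [0.4, -0.5, -1.3]
grip_width: 43.4
```

Run:
```python
from h import *
o=bot.get_obs(); print(o['time'],o['tool_pos'],o['grip_width'],o['contact_force'])
X=np.array([.28,.96]);Y=np.array([-.96,.28]);C=np.array([502,34])
t=C-70*X-40*Y; print(t)
plan([t[0],t[1],235],74)
```

```text
4.85 [ 465.00839317 -304.84294145  234.37110597] 43.357717384738685 [ 0.40897087 -0.46355912 -1.30808838]
[520.8 -44.4]
[[-0.022, -0.0001, -0.003, -7.81], [-0.0222, -0.0001, 0.0, -7.81], [-0.022, -0.0001, 0.0031, -7.81], [-0.0214, -0.0001, 0.006, -7.81], [-0.0203, -0.0001, 0.0089, -7.81]]
[[-0.0189, -0.0001, 0.0116, -7.81], [-0.0172, -0.0001, 0.014, -7.81], [-0.0151, -0.0001, 0.0162, -7.81], [-0.0128, -0.0001, 0.0181, -7.81], [-0.0102, -0.0001, 0.0197, -7.81]]
[[-0.0074, -0.0001, 0.0209, -7.81], [-0.0045, -0.0001, 0.0217, -7.81]]
```

Call:
{"name": "arm_command", "arguments": {
  "deltas": [
    [-0.022, 0, -0.003, -7.8],
    [-0.022, 0, 0, -7.8],
    [-0.022, 0, 0.003, -7.8],
    [-0.021, 0, 0.006, -7.8],
    [-0.02, 0, 0.009, -7.8]
  ]
}}

```text
time: 5.35
tool_pos: [488.3, -196.3, 231.9]
tcp_rot: [-1.571, 0.0, -1.23]
contact_force: [0.8, -0.2, -0.7]
grip_width: 43.1
```

Call:
{"name": "arm_command", "arguments": {
  "deltas": [
    [-0.019, 0, 0.0115, -7.8],
    [-0.017, 0, 0.014, -7.8],
    [-0.015, 0, 0.016, -7.8],
    [-0.013, 0, 0.018, -7.8],
    [-0.01, 0, 0.02, -7.8]
  ]
}}

```text
time: 5.85
tool_pos: [511.7, -88.0, 231.9]
tcp_rot: [-1.571, 0.001, -0.549]
contact_force: [-0.9, 0.6, -0.3]
grip_width: 43.2
```

Call:
{"name": "arm_command", "arguments": {
  "deltas": [
    [-0.0075, 0, 0.021, -7.8],
    [-0.0045, 0, 0.022, -7.8],
    [0, 0, 0, 0],
    [0, 0, 0, 0]
  ]
}}

```text
time: 6.25
tool_pos: [521.2, -45.2, 232.0]
tcp_rot: [-1.571, 0.0, -0.284]
contact_force: [-0.8, -0.3, -0.7]
grip_width: 43.3
```

Run:
```python
from h import *
o=bot.get_obs(); print(o['time'],o['tool_pos'],o['tcp_rot'],o['joint_positions'],o['grip_width'])
p=cap("wrist"); save(p,'w2.png'); np.save('w2.npy',np.array([p['c2w'],np.pad(p['camera_matrix'],(0,1))]))
for k in("dish","chest","lid","lid_bar","seal","catch"): print(k,find(p,k))
```

```text
6.25 [521.19335436 -45.21858434 231.95819561] [-1.57129192e+00  4.74473492e-04 -2.83572547e-01] [-2.32823093e-01  3.41213307e-01  1.53324177e+00 -4.93383324e-04
  1.26763662e+00 -1.51989958e+00] 43.306040712359206
dish [(0.92, array([430.,  55.,  29.]), array([389.,  63.]))]
chest [(0.83, array([506., 111., 108.]), array([495., 128.]))]
lid [(0.83, array([516., 126., 167.]), array([566., 144.]))]
lid_bar [(0.65, array([515., 126., 169.]), array([568., 142.]))]
seal [(0.97, array([436., -38., 111.]), array([298.,  96.])), (0.67, array([434.,  56.,  32.]), array([391.,  67.])), (0.41, array([684., -60.,  94.]), array([348., 335.]))]
catch [(0.62, array([507., 109., 104.]), array([490., 129.]))]
```

View pics/w2.png

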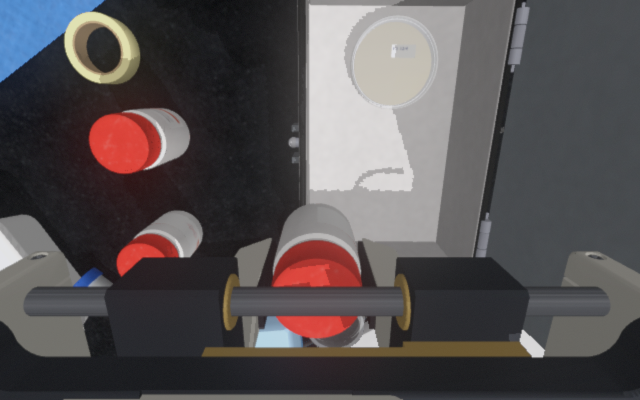

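The wrist view shows: catch at (294,142), front rim and seal line at columns 300–303, hinge knuckles at (517,38) and (483,235), dish at (393,62) and the bottle upright in the grip.

Run:
```python
from h import *
a=np.load('w2.npy'); p={'c2w':a[0],'camera_matrix':a[1][:3,:3]}
f=lambda u,v,z:onz(p,(u,v),z).round(1)
print('seal',f(301,20,111),f(303,190,111)); print('catch',f(292,142,78)); print('hinge',f(517,38,105),f(483,235,105)); print('dish',f(393,62,29))
s,t=f(301,20,111),f(303,190,111); d=(s-t)[:2]/np.linalg.norm((s-t)[:2]); print('Y',d,np.degrees(np.arctan2(d[1],d[0]))-90)
h1,h2=f(517,38,105),f(483,235,105); e=(h1-h2)[:2]/np.linalg.norm((h1-h2)[:2]); print('Yh',e,np.degrees(np.arctan2(e[1],e[0]))-90)
X=np.array([d[1],-d[0]]); print('gap seal-hinge (166)',(h1-s)[:2]@X,(h2-s)[:2]@X, 'knuckle mid',(h1+h2)/2)
print('camtilt',p['c2w'][:3,2])
```

```text
seal [385.3 -19.5 111. ] [511.6 -56.6 111. ]
catch [472.8 -56.8  78. ]
hinge [443.  137.6 105. ] [601.4  90.1 105. ]
dish [430.   59.8  29. ]
Y [-0.95946222  0.28183728] 73.63011010830996
Yh [-0.95785957  0.28723693] 73.30739298341234
gap seal-hinge (166) 166.99352547499603 166.06209505072528 knuckle mid [522.2  113.85 105.  ]
camtilt [ 0.28551242 -0.08403679 -0.95468344]
```

Call:
{"name": "arm_command", "arguments": {
  "deltas": [
    [0.006, 0, 0.015, 0],
    [0.006, 0, 0.015, 0],
    [0.007, 0, 0.0155, 0],
    [0, 0, 0, 0]
  ]
}}

```text
time: 7.0
tool_pos: [553.8, -4.6, 232.0]
tcp_rot: [-1.57, -0.001, -0.28]
contact_force: [0.1, -0.5, -0.5]
grip_width: 43.2
```

Call:
{"name": "arm_command", "arguments": {
  "deltas": [
    [0, 0.03, 0, 0],
    [0, 0.035, 0, 0],
    [0, 0.035, 0, 0],
    [0, 0.03, 0, 0],
    [0, 0.02, 0, 0]
  ]
}}

```text
time: 7.5
tool_pos: [551.3, -6.4, 79.9]
tcp_rot: [-1.571, 0.003, -0.282]
contact_force: [1.0, -0.4, -1.5]
grip_width: 43.6
```

Call:
{"name": "arm_command", "arguments": {
  "deltas": [
    [0, 0.01, 0, 0],
    [0, 0.008, 0, 0],
    [0, 0, 0, 0]
  ]
}}

```text
time: 7.8
tool_pos: [552.3, -6.8, 63.9]
tcp_rot: [-1.571, 0.001, -0.282]
contact_force: [-0.1, -0.3, -0.2]
grip_width: 43.7
```

Call:
{"name": "arm_command", "arguments": {
  "deltas": [
    [0, 0.003, 0, 0],
    [0, 0.003, 0, 0],
    [0, 0.002, 0, 0],
    [0, 0, 0, 0]
  ]
}}

```text
time: 8.2
tool_pos: [552.3, -6.9, 56.3]
tcp_rot: [-1.571, -0.0, -0.282]
contact_force: [0.6, -0.3, -0.6]
grip_width: 43.4
```

Call:
{"name": "arm_command", "arguments": {
  "deltas": [
    [0, 0.001, 0, 0],
    [0, 0.001, 0, 0],
    [0, 0, 0, 0]
  ]
}}

```text
time: 8.5
tool_pos: [552.6, -7.0, 55.3]
tcp_rot: [-1.571, -0.001, -0.282]
contact_force: [-2.3, 0.5, 7.1]
grip_width: 43.3
```

Contact at 7 N, so the bottle is on the floor. Open partly and rise.

Call:
{"name": "arm_command", "arguments": {
  "deltas": [
    [0, 0, 0, 0],
    [0, 0, 0, 0],
    [0, 0, 0, 0],
    [0, 0, 0, 0]
  ],
  "claw": 98
}}

```text
time: 8.9
tool_pos: [552.6, -6.6, 54.4]
tcp_rot: [-1.57, -0.001, -0.282]
contact_force: [0.1, 2.4, 2.8]
grip_width: 56.6
```

Call:
{"name": "arm_command", "arguments": {
  "deltas": [
    [0, -0.01, 0, 0],
    [0, -0.02, 0, 0],
    [0, -0.03, 0, 0],
    [0, -0.04, 0, 0],
    [0, -0.045, 0, 0]
  ]
}}

```text
time: 9.4
tool_pos: [551.4, -7.0, 200.3]
tcp_rot: [-1.572, 0.002, -0.283]
contact_force: [0.1, -1.2, 0.1]
grip_width: 56.5
```

Call:
{"name": "arm_command", "arguments": {
  "deltas": [
    [0, -0.045, 0, 0],
    [0, -0.045, 0, 0],
    [0, -0.04, 0, 0],
    [0, 0, 0, 0]
  ]
}}

```text
time: 9.8
tool_pos: [553.9, -7.4, 336.0]
tcp_rot: [-1.57, -0.012, -0.283]
contact_force: [0.2, -0.1, 0.0]
grip_width: 56.4
```

Run:
```python
from h import *
o=bot.get_obs(); print(o['time'],o['tool_pos'],o['contact_force'])
p=cap("top"); save(p,'t2.png',(210,90,410,240),4)
w=cap("wrist")
for k in("bottle","lid_bar","dish"): print(k,find(p,k),find(w,k))
hm=np.array([522,114]);X=np.array([.284,.959])
for th in(1.5,1.57,1.65,1.75,1.85):
    a=th+.207; b=hm-204.4*np.cos(a)*X; z=105+204.4*np.sin(a); print(th,b.round(0),round(z),px(p,[*b,z]).round(1))
```

```text
9.8 [553.8817256   -7.35298632 336.00377636] [ 0.23603937 -0.08298741  0.02693064]
bottle [(0.74, array([ 430., -197.,   93.]), array([377., 217.])), (0.69, array([ 544., -230.,   95.]), array([387., 180.])), (0.55, array([547.,  -9.,  87.]), array([317., 181.]))] [(0.86, array([542.,  -8.,  85.]), array([315., 158.])), (0.7, array([ 430., -183.,   95.]), array([142., 109.])), (0.62, array([ 542., -218.,   89.]), array([157., 204.]))]
lid_bar [(0.84, array([506., 147., 281.]), array([258., 188.]))] [(0.78, array([520., 132., 254.]), array([501., 115.]))]
dish [(0.57, array([449.,  60.,  23.]), array([297., 213.]))] [(0.58, array([431.,  57.,  33.]), array([339.,  53.]))]
1.5 [530. 141.] 308 [258.4 177.4]
1.57 [534. 154.] 305 [253.2 176.1]
1.65 [538. 169.] 301 [247.6 174.7]
1.75 [544. 188.] 294 [240.9 173.1]
1.85 [549. 206.] 286 [234.9 171.7]
```

View pics/t2.png

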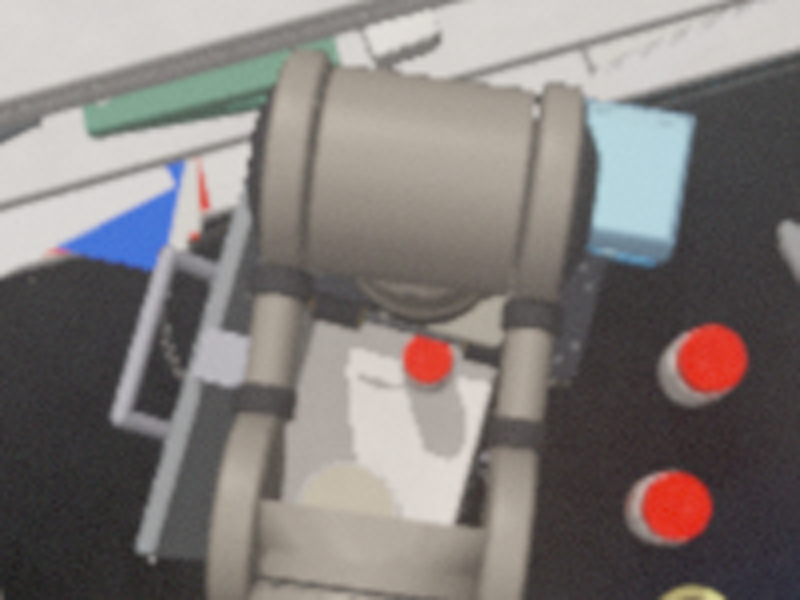

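Bottle stands upright in the free half; cap at crop (428,360). Bar runs from crop (170,255) to (120,415), giving a lid angle of about 1.67 and a bar at about (539,172,300). Moving above it.

Call:
{"name": "arm_command", "arguments": {
  "deltas": [
    [-0.013, 0, 0.033, 0],
    [-0.013, 0, 0.034, 0],
    [-0.013, 0, 0.034, 0],
    [-0.013, 0, 0.034, 0],
    [-0.013, 0, 0.0325, 0]
  ]
}}

```text
time: 10.7
tool_pos: [536.1, 173.5, 328.5]
tcp_rot: [-1.571, 0.001, -0.282]
contact_force: [0.5, -0.3, -0.4]
grip_width: 56.6
```

Call:
{"name": "arm_command", "arguments": {
  "deltas": [
    [0, 0, 0, 0],
    [0, 0, 0, 0]
  ]
}}

```text
time: 10.9
tool_pos: [536.3, 172.5, 328.5]
tcp_rot: [-1.572, 0.001, -0.281]
contact_force: [1.0, -0.8, -0.5]
grip_width: 56.3
```

Run:
```python
from h import *
o=bot.get_obs(); print(o['time'],o['tool_pos'],o['tcp_rot'],o['joint_positions'],o['contact_force'])
p=cap("wrist"); save(p,'w3.png')
for k in("lid_bar",): print(k,find(p,k),px(p,[539,172,300]),px(p,[534,154,305]))
```

```text
10.9 [536.28528389 172.49863985 328.54543985] [-1.57190694e+00  8.25303368e-04 -2.80598673e-01] [ 1.75517448e-01  3.64428914e-01  1.23468801e+00 -6.33794998e-04
  1.54370585e+00 -1.11466311e+00] [ 1.03194305 -0.77168872 -0.49740867]
lid_bar [(0.81, array([507., 159., 282.]), array([286., 193.]))] [320.16394163 244.6850777 ] [288.56532153 248.62161299]
```

View pics/w3.png

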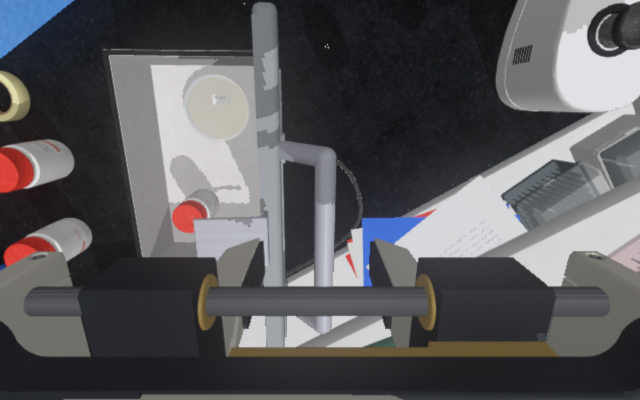

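The bar shows as the vertical tube at column 325 between the fingers, close to the prediction of (320,245). Descending shallow so the tips clear the lid's edge.

Call:
{"name": "arm_command", "arguments": {
  "deltas": [
    [0, 0.012, 0.002, 0],
    [0, 0.011, 0.001, 0],
    [0, 0.008, 0, 0],
    [0, 0.004, 0, 0],
    [0, 0, 0, 0]
  ]
}}

```text
time: 11.5
tool_pos: [538.0, 176.5, 299.0]
tcp_rot: [-1.565, -0.006, -0.282]
contact_force: [-5.0, 7.3, 26.2]
grip_width: 56.5
```

Call:
{"name": "arm_command", "arguments": {
  "deltas": [
    [0, 0, 0, 0],
    [0, 0, 0, 0],
    [0, 0, 0, 0],
    [0, 0, 0, 0],
    [0, 0, 0, 0]
  ],
  "claw": 255
}}

```text
time: 12.0
tool_pos: [537.5, 175.3, 294.2]
tcp_rot: [-1.569, -0.001, -0.282]
contact_force: [1.4, 3.0, 2.3]
grip_width: 21.1
```

Call:
{"name": "arm_command", "arguments": {
  "deltas": [
    [0, 0, 0, 0],
    [0, 0, 0, 0],
    [0, 0, 0, 0],
    [0, 0, 0, 0],
    [0, 0, 0, 0]
  ]
}}

```text
time: 12.5
tool_pos: [537.3, 174.8, 293.8]
tcp_rot: [-1.571, 0.001, -0.283]
contact_force: [1.3, 1.7, 0.7]
grip_width: 10.7
```

Call:
{"name": "arm_command", "arguments": {
  "deltas": [
    [0, 0, 0, 0],
    [0, 0, 0, 0]
  ]
}}

```text
time: 12.7
tool_pos: [537.3, 174.8, 293.8]
tcp_rot: [-1.571, 0.001, -0.282]
contact_force: [0.6, 0.9, -0.9]
grip_width: 10.9
```

Run:
```python
from h import *
o=bot.get_obs(); print(o['time'],o['tool_pos'],o['contact_force'],o['grip_width'])
p=cap("wrist"); save(p,'w4.png',(180,80,480,330),2.5)
s=cap("scene"); save(s,'s4.png',(270,110,420,250),4)
```

```text
12.7 [537.29143085 174.78164067 293.79944793] [ 0.59824246  0.90121702 -0.92442554] 10.946158114343584
```

View pics/w4.png

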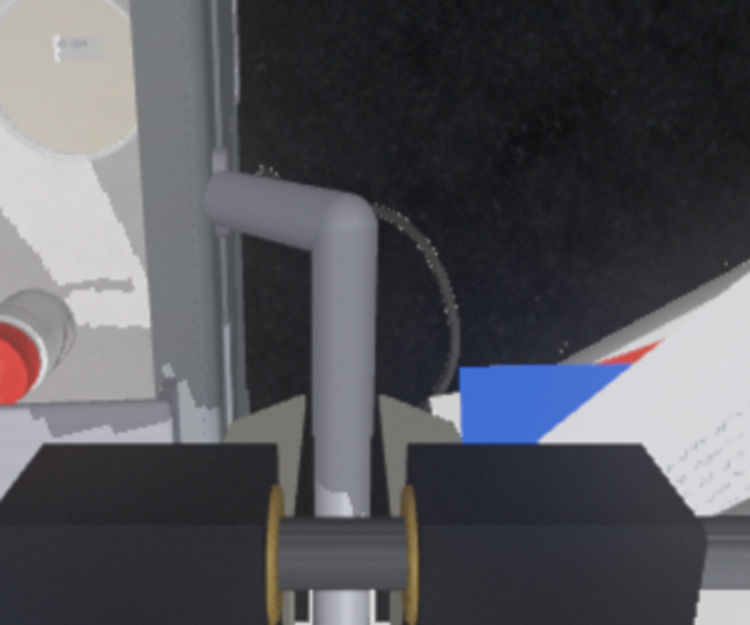

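Bar is held at crop (345,400), between both fingers; dish and bottle undisturbed. Planning the arc.

```bash
cat >> h.py <<'E'
def arc(th0,th1,n):
    a=.207+np.linspace(th0,th1,n+1); x=-204.4*np.cos(a); z=204.4*np.sin(a)
    r=[[0,round(-b/1e3,4),round(c/1e3,4),0] for b,c in zip(np.diff(z),np.diff(x))]
    for i in range(0,n,5): print(r[i:i+5], 'TCPz',round(105+z[min(i+5,n)]-5.8,1),'xoff',round(x[min(i+5,n)],1))
E
python3 -c "
from h import *
arc(1.675,.15,25)"
```

```text
[[0, np.float64(-0.0035), np.float64(-0.012), 0], [0, np.float64(-0.0027), np.float64(-0.0122), 0], [0, np.float64(-0.002), np.float64(-0.0123), 0], [0, np.float64(-0.0012), np.float64(-0.0124), 0], [0, np.float64(-0.0005), np.float64(-0.0125), 0]] TCPz 303.6 xoff 1.3
[[0, np.float64(0.0003), np.float64(-0.0125), 0], [0, np.float64(0.0011), np.float64(-0.0124), 0], [0, np.float64(0.0018), np.float64(-0.0123), 0], [0, np.float64(0.0026), np.float64(-0.0122), 0], [0, np.float64(0.0033), np.float64(-0.012), 0]] TCPz 294.5 xoff -60.2
[[0, np.float64(0.004), np.float64(-0.0118), 0], [0, np.float64(0.0047), np.float64(-0.0115), 0], [0, np.float64(0.0054), np.float64(-0.0112), 0], [0, np.float64(0.0061), np.float64(-0.0109), 0], [0, np.float64(0.0068), np.float64(-0.0105), 0]] TCPz 267.5 xoff -116.1
[[0, np.float64(0.0074), np.float64(-0.01), 0], [0, np.float64(0.008), np.float64(-0.0096), 0], [0, np.float64(0.0086), np.float64(-0.0091), 0], [0, np.float64(0.0091), np.float64(-0.0085), 0], [0, np.float64(0.0096), np.float64(-0.008), 0]] TCPz 224.8 xoff -161.2
[[0, np.float64(0.0101), np.float64(-0.0074), 0], [0, np.float64(0.0105), np.float64(-0.0067), 0], [0, np.float64(0.0109), np.float64(-0.0061), 0], [0, np.float64(0.0112), np.float64(-0.0054), 0], [0, np.float64(0.0115), np.float64(-0.0047), 0]] TCPz 170.6 xoff -191.5
```

Call:
{"name": "arm_command", "arguments": {
  "deltas": [
    [0, -0.0035, -0.012, 0],
    [0, -0.0027, -0.0122, 0],
    [0, -0.002, -0.0123, 0],
    [0, -0.0012, -0.0124, 0],
    [0, -0.0005, -0.0125, 0]
  ]
}}

```text
time: 13.3
tool_pos: [519.5, 115.1, 304.6]
tcp_rot: [-1.57, 0.0, -0.283]
contact_force: [-2.2, 4.1, 3.8]
grip_width: 10.9
```

Call:
{"name": "arm_command", "arguments": {
  "deltas": [
    [0, 0.0003, -0.0125, 0],
    [0, 0.001, -0.0124, 0],
    [0, 0.0018, -0.0123, 0],
    [0, 0.0026, -0.0122, 0],
    [0, 0.0033, -0.012, 0]
  ]
}}

```text
time: 13.8
tool_pos: [502.0, 55.9, 294.8]
tcp_rot: [-1.572, 0.002, -0.283]
contact_force: [-4.2, 3.0, 2.6]
grip_width: 10.7
```

Run:
```python
from h import *
o=bot.get_obs(); print(o['time'],o['tool_pos'],o['contact_force'],o['grip_width'])
s=cap("scene"); w=cap("wrist")
a=cv2.resize(s['img'][110:250,270:420],(450,420)); b=cv2.resize(w['img'][60:340,200:440],(360,420))
cv2.imwrite('pics/c5.png',np.hstack([a,b])[:,:800,::-1])
```

```text
13.8 [502.01189868  55.89828054 294.82443656] [-4.24643279  2.9765972   2.59444034] 10.682438047809313
```

View pics/c5.png

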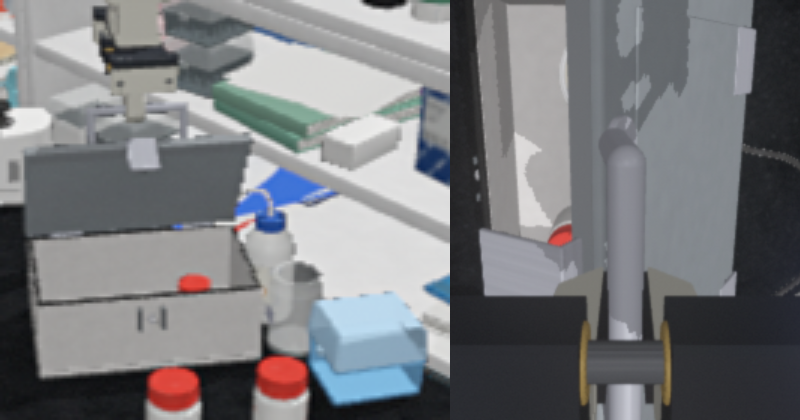

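The left view shows the lid carried at about 1.07 rad, gripper on the bar at crop (140,105) and the bottle inside at (195,285). The right view shows the bar firmly between the pads. Continue the arc.

Call:
{"name": "arm_command", "arguments": {
  "deltas": [
    [0, 0.004, -0.0118, 0],
    [0, 0.0047, -0.0115, 0],
    [0, 0.0054, -0.0112, 0],
    [0, 0.0061, -0.0109, 0],
    [0, 0.0068, -0.0105, 0]
  ]
}}

```text
time: 14.4
tool_pos: [486.4, 2.7, 267.5]
tcp_rot: [-1.572, 0.002, -0.282]
contact_force: [-4.8, 1.5, 0.4]
grip_width: 10.9
```

Call:
{"name": "arm_command", "arguments": {
  "deltas": [
    [0, 0.0074, -0.01, 0],
    [0, 0.008, -0.0096, 0],
    [0, 0.0086, -0.0091, 0],
    [0, 0.0091, -0.0085, 0],
    [0, 0.0096, -0.008, 0]
  ]
}}

```text
time: 14.9
tool_pos: [473.7, -40.6, 224.5]
tcp_rot: [-1.572, 0.003, -0.282]
contact_force: [-3.9, 2.6, -1.5]
grip_width: 10.7
```

Call:
{"name": "arm_command", "arguments": {
  "deltas": [
    [0, 0.0101, -0.0074, 0],
    [0, 0.0105, -0.0067, 0],
    [0, 0.0109, -0.0061, 0],
    [0, 0.0112, -0.0054, 0],
    [0, 0.0115, -0.0047, 0]
  ]
}}

```text
time: 15.4
tool_pos: [465.2, -69.2, 170.0]
tcp_rot: [-1.571, 0.003, -0.283]
contact_force: [-2.6, 6.3, -1.5]
grip_width: 10.9
```

Run:
```python
from h import *
o=bot.get_obs(); print(o['time'],o['tool_pos'],o['contact_force'],o['grip_width'])
arc(.15,.05,5); arc(.05,0.0,5)
```

```text
15.4 [465.17910277 -69.23456691 170.03811707] [-2.64066952  6.29973319 -1.53781944] 10.935055882593616
[[0, np.float64(0.0038), np.float64(-0.0014), 0], [0, np.float64(0.0039), np.float64(-0.0013), 0], [0, np.float64(0.0039), np.float64(-0.0012), 0], [0, np.float64(0.0039), np.float64(-0.0012), 0], [0, np.float64(0.0039), np.float64(-0.0011), 0]] TCPz 151.2 xoff -197.7
[[0, np.float64(0.002), np.float64(-0.0005), 0], [0, np.float64(0.002), np.float64(-0.0005), 0], [0, np.float64(0.002), np.float64(-0.0005), 0], [0, np.float64(0.002), np.float64(-0.0005), 0], [0, np.float64(0.002), np.float64(-0.0004), 0]] TCPz 141.2 xoff -200.0
```

Call:
{"name": "arm_command", "arguments": {
  "deltas": [
    [0, 0.0038, -0.0008, 0],
    [0, 0.0039, -0.0007, 0],
    [0, 0.0039, -0.0007, 0],
    [0, 0.0039, -0.0007, 0],
    [0, 0.0039, -0.0007, 0]
  ]
}}

```text
time: 15.9
tool_pos: [463.8, -74.2, 151.8]
tcp_rot: [-1.575, 0.003, -0.282]
contact_force: [-13.3, -3.7, 12.9]
grip_width: 10.9
```

Call:
{"name": "arm_command", "arguments": {
  "deltas": [
    [0, 0, 0, 0],
    [0, 0, 0, 0],
    [0, 0, 0, 0]
  ]
}}

```text
time: 16.2
tool_pos: [463.8, -74.2, 152.0]
tcp_rot: [-1.575, 0.003, -0.282]
contact_force: [-10.6, -5.8, 4.4]
grip_width: 11.1
```

Run:
```python
from h import *
for i in range(3):
    p=cap("scene"); o=bot.get_obs(); print(o['time'],o['tool_pos'],o['contact_force'].round(1),o['moment'].round(2),o['grip_width'])
save(p,'s6.png',(270,130,420,250),5)
```

```text
16.25 [463.79291211 -74.17090729 152.00441024] [-11.   -5.6   4.1] [-0.74  1.52 -0.09] 10.792832524349778
16.3 [463.77748187 -74.16597435 152.00510956] [-9.7 -6.1  3.8] [-0.74  1.52 -0.11] 10.837466790417805
16.35 [463.76891594 -74.14361554 151.99427017] [-9.7 -5.   3.8] [-0.71  1.55 -0.08] 10.682459515222375
```

View pics/s6.png

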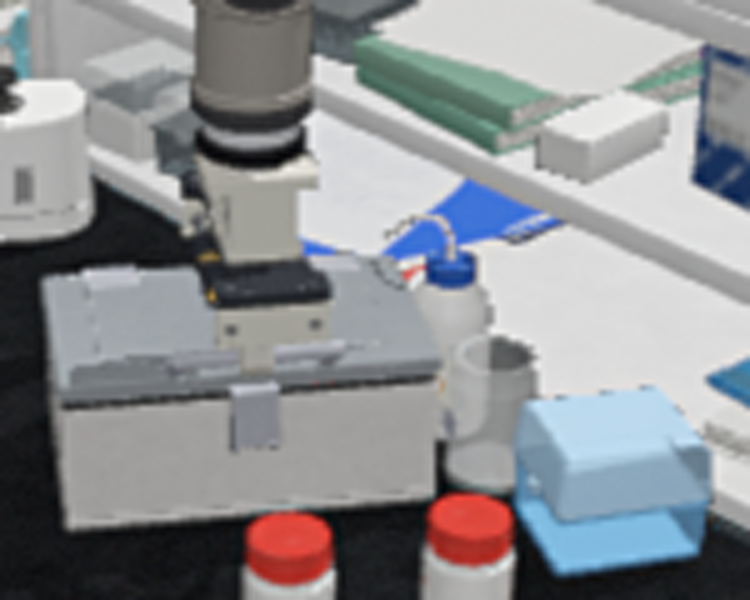

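Lid is down with the tab at the catch, slightly ajar (crop 255,415). The catch carries it: the tool is pushed up 4 N. I'll release the side-loaded grip, then press from above with closed fingertips.

Call:
{"name": "arm_command", "arguments": {
  "deltas": [
    [0, 0, 0, 0],
    [0, 0, 0, 0],
    [0, 0, 0, 0],
    [0, 0, 0, 0]
  ],
  "claw": 170
}}

```text
time: 16.75
tool_pos: [466.1, -72.8, 152.1]
tcp_rot: [-1.571, -0.001, -0.282]
contact_force: [0.5, -0.8, -0.4]
grip_width: 29.9
```

Call:
{"name": "arm_command", "arguments": {
  "deltas": [
    [0, -0.005, 0, 0],
    [0, -0.012, 0, 0],
    [0, -0.013, 0, 0],
    [0, 0, 0, 0]
  ]
}}

```text
time: 17.15
tool_pos: [466.7, -72.9, 183.5]
tcp_rot: [-1.571, -0.004, -0.282]
contact_force: [-0.9, -0.7, 0.1]
grip_width: 30.7
```

Call:
{"name": "arm_command", "arguments": {
  "deltas": [
    [0, 0, 0, 0],
    [0, 0, 0, 0],
    [0, 0, 0, 0],
    [0, 0, 0, 0],
    [0, 0, 0, 0]
  ],
  "claw": 255
}}

```text
time: 17.65
tool_pos: [465.4, -72.6, 181.5]
tcp_rot: [-1.571, 0.0, -0.282]
contact_force: [0.1, 1.0, -0.5]
grip_width: 0.6
```

Run:
```python
from h import *
for i in range(6):
    p=cap("wrist"); o=bot.get_obs(); print(o['time'],o['tool_pos'].round(1),o['contact_force'].round(1),o['grip_width'])
save(p,'w7.png',(170,60,470,300),2.5)
```

```text
17.7 [465.5 -72.6 181.6] [ 0.3 -0.   0.6] 0.20835273346019276
17.75 [465.5 -72.6 181.7] [-0.  -0.3 -1.1] 0.5471356382974955
17.8 [465.5 -72.6 181.7] [ 0.5 -0.7 -1. ] 0.6378995351069133
17.85 [465.6 -72.6 181.8] [-0.2  0.6  0.6] 0.501023057257849
17.9 [465.5 -72.6 181.8] [-0.4  0.3 -0.1] 0.36176297081081293
17.95 [465.6 -72.6 181.8] [ 0.3 -0.2  0.3] 0.4270802801661123
```

View pics/w7.png

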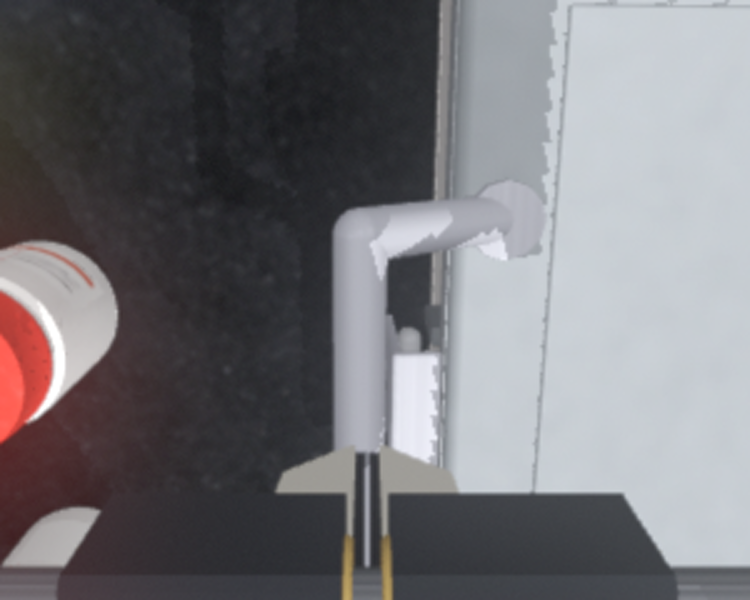

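Closed fingers sit over the bar's middle; the bar (column 359) is about 4 mm left of the finger centre (367). Shift and descend.

Call:
{"name": "arm_command", "arguments": {
  "deltas": [
    [0, 0.003, -0.002, 0],
    [0, 0.004, -0.0025, 0],
    [0, 0.003, 0, 0],
    [0, 0.001, 0, 0],
    [0, 0, 0, 0]
  ]
}}

```text
time: 18.45
tool_pos: [464.2, -76.9, 170.5]
tcp_rot: [-1.571, 0.001, -0.283]
contact_force: [-0.6, 0.2, -0.4]
grip_width: 0.2
```

Call:
{"name": "arm_command", "arguments": {
  "deltas": [
    [0, 0.001, 0, 0],
    [0, 0.001, 0, 0],
    [0, 0, 0, 0]
  ]
}}

```text
time: 18.75
tool_pos: [464.4, -77.0, 168.9]
tcp_rot: [-1.571, -0.0, -0.282]
contact_force: [0.0, 0.6, 0.6]
grip_width: 0.5
```

Call:
{"name": "arm_command", "arguments": {
  "deltas": [
    [0, 0.001, 0, 0],
    [0, 0, 0, 0]
  ]
}}

```text
time: 18.95
tool_pos: [464.4, -77.1, 168.4]
tcp_rot: [-1.571, -0.001, -0.282]
contact_force: [-1.2, -0.0, 5.1]
grip_width: 0.4
```

Call:
{"name": "arm_command", "arguments": {
  "deltas": [
    [0, 0.001, 0, 0],
    [0, 0, 0, 0]
  ]
}}

```text
time: 19.15
tool_pos: [464.4, -77.3, 167.7]
tcp_rot: [-1.571, -0.001, -0.282]
contact_force: [-2.9, -0.7, 8.2]
grip_width: 0.7
```

Call:
{"name": "arm_command", "arguments": {
  "deltas": [
    [0, 0.001, 0, 0],
    [0, 0, 0, 0]
  ]
}}

```text
time: 19.35
tool_pos: [464.4, -77.4, 166.9]
tcp_rot: [-1.572, -0.001, -0.282]
contact_force: [-4.3, -1.1, 8.6]
grip_width: 0.7
```

Call:
{"name": "arm_command", "arguments": {
  "deltas": [
    [0, 0.001, 0, 0],
    [0, 0, 0, 0]
  ]
}}

```text
time: 19.55
tool_pos: [464.3, -77.7, 166.0]
tcp_rot: [-1.572, -0.001, -0.282]
contact_force: [-3.8, -2.1, 11.0]
grip_width: 0.5
```

Call:
{"name": "arm_command", "arguments": {
  "deltas": [
    [0, 0.001, 0, 0],
    [0, 0, 0, 0]
  ]
}}

```text
time: 19.75
tool_pos: [464.2, -77.9, 164.8]
tcp_rot: [-1.573, -0.001, -0.282]
contact_force: [-4.4, -4.2, 8.3]
grip_width: 0.4
```

Call:
{"name": "arm_command", "arguments": {
  "deltas": [
    [0, 0.001, 0, 0],
    [0, 0, 0, 0]
  ]
}}

```text
time: 19.95
tool_pos: [464.4, -77.6, 163.3]
tcp_rot: [-1.572, -0.001, -0.282]
contact_force: [-0.9, -2.1, 3.4]
grip_width: 0.6
```

Call:
{"name": "arm_command", "arguments": {
  "deltas": [
    [0, 0.001, 0, 0],
    [0, 0, 0, 0],
    [0, 0, 0, 0]
  ]
}}

```text
time: 20.25
tool_pos: [464.2, -76.7, 161.5]
tcp_rot: [-1.571, 0.001, -0.282]
contact_force: [-0.6, 0.5, 0.4]
grip_width: 0.4
```

Call:
{"name": "arm_command", "arguments": {
  "deltas": [
    [0, 0.001, 0, 0],
    [0, 0, 0, 0],
    [0, 0, 0, 0]
  ]
}}

```text
time: 20.55
tool_pos: [464.3, -76.8, 161.0]
tcp_rot: [-1.571, -0.0, -0.282]
contact_force: [-0.9, 1.1, 4.9]
grip_width: 0.3
```

Call:
{"name": "arm_command", "arguments": {
  "deltas": [
    [0, 0.001, 0, 0],
    [0, 0, 0, 0],
    [0, 0, 0, 0]
  ]
}}

```text
time: 20.85
tool_pos: [464.4, -76.8, 160.9]
tcp_rot: [-1.571, -0.001, -0.282]
contact_force: [-4.0, 1.5, 12.7]
grip_width: 0.4
```

Call:
{"name": "arm_command", "arguments": {
  "deltas": [
    [0, 0.0003, 0, 0],
    [0, 0, 0, 0]
  ]
}}

```text
time: 21.05
tool_pos: [464.4, -76.8, 160.8]
tcp_rot: [-1.571, -0.001, -0.282]
contact_force: [-4.0, 1.6, 14.8]
grip_width: 0.6
```

Run:
```python
from h import *
f=[]
for i in range(5):
    p=vision.capture("wrist"); o=bot.get_obs(); f.append(o['contact_force'])
print(o['time'],o['tool_pos'],np.round(f,1).tolist(),np.mean(f,0))
```

```text
21.3 [464.39136026 -76.79879162 160.8292376 ] [[-4.6, 2.4, 14.6], [-4.5, 2.0, 14.5], [-4.0, 2.3, 14.7], [-4.7, 2.0, 15.4], [-4.4, 2.0, 14.6]] [-4.40767049  2.1584091  14.76209205]
```

Holding 14.8 N; keep it for the full time.

Call:
{"name": "arm_command", "arguments": {
  "deltas": [
    [0, 0, 0, 0],
    [0, 0, 0, 0],
    [0, 0, 0, 0],
    [0, 0, 0, 0],
    [0, 0, 0, 0]
  ]
}}

```text
time: 21.8
tool_pos: [464.4, -76.8, 160.8]
tcp_rot: [-1.571, -0.001, -0.282]
contact_force: [-4.3, 1.7, 15.4]
grip_width: 0.5
```

Call:
{"name": "arm_command", "arguments": {
  "deltas": [
    [0, 0, 0, 0],
    [0, 0, 0, 0],
    [0, 0, 0, 0],
    [0, 0, 0, 0],
    [0, 0, 0, 0]
  ]
}}

```text
time: 22.3
tool_pos: [464.4, -76.8, 160.8]
tcp_rot: [-1.571, -0.001, -0.282]
contact_force: [-4.4, 1.5, 14.2]
grip_width: 0.4
```

Call:
{"name": "arm_command", "arguments": {
  "deltas": [
    [0, 0, 0, 0],
    [0, 0, 0, 0],
    [0, 0, 0, 0],
    [0, 0, 0, 0],
    [0, 0, 0, 0]
  ]
}}

```text
time: 22.8
tool_pos: [464.4, -76.8, 160.8]
tcp_rot: [-1.571, -0.001, -0.282]
contact_force: [-4.3, 1.3, 13.7]
grip_width: 0.7
```

Call:
{"name": "arm_command", "arguments": {
  "deltas": [
    [0, -0.002, 0, 0],
    [0, -0.01, 0, 0],
    [0, -0.03, 0, 0],
    [0, -0.04, 0, 0],
    [0, -0.04, 0, 0]
  ]
}}

```text
time: 23.3
tool_pos: [463.9, -76.9, 283.0]
tcp_rot: [-1.571, 0.001, -0.282]
contact_force: [0.4, 0.2, -0.4]
grip_width: 0.5
```

Run:
```python
from h import *
o=bot.get_obs(); print(o['time'],o['tool_pos'],o['contact_force'])
s=cap("scene"); t=cap("top")
for n,q in(('s',s),('t',t)):
    for k in("bottle","tape","jar","lid_bar"): print(n,k,find(q,k))
a=cv2.resize(s['img'][120:300,260:440],(480,480)); b=cv2.resize(t['img'][100:260,240:346],(318,480))
cv2.imwrite('pics/end.png',np.hstack([a,b])[:,:,::-1])
for q in (s,): print([px(q,[465.2+55*.959*i,-77.8-55*.284*i,147]).round(1).tolist() for i in(-1,1)],[px(q,[465.2+55*.959*i+.0,-77.8-55*.284*i,154]).round(1).tolist() for i in(-1,1)])
```

```text
23.3 [463.93870977 -76.85102586 282.95811939] [ 0.36552064  0.18395454 -0.42382236]
s bottle [(0.91, array([ 540., -248.,   60.]), array([363., 245.])), (0.7, array([ 428., -220.,   59.]), array([329., 249.])), (0.55, array([481.,   7., 124.]), array([314., 197.]))]
s tape [(0.76, array([ 336., -231.,   16.]), array([304., 269.]))]
s jar [(0.69, array([652., -89.,  72.]), array([368., 211.])), (0.16, array([330., 354.,   3.]), array([249., 193.]))]
s lid_bar [(0.58, array([483.,   8., 127.]), array([315., 196.]))]
t bottle []
t tape [(0.6, array([ 323., -240.,   18.]), array([388., 249.]))]
t jar [(0.93, array([675., -72.,  58.]), array([335., 143.]))]
t lid_bar [(0.75, array([494.,  54., 125.]), array([297., 197.]))]
[[304.3, 204.2], [336.2, 201.7]] [[304.3, 202.4], [336.2, 199.9]]
```

View pics/end.png

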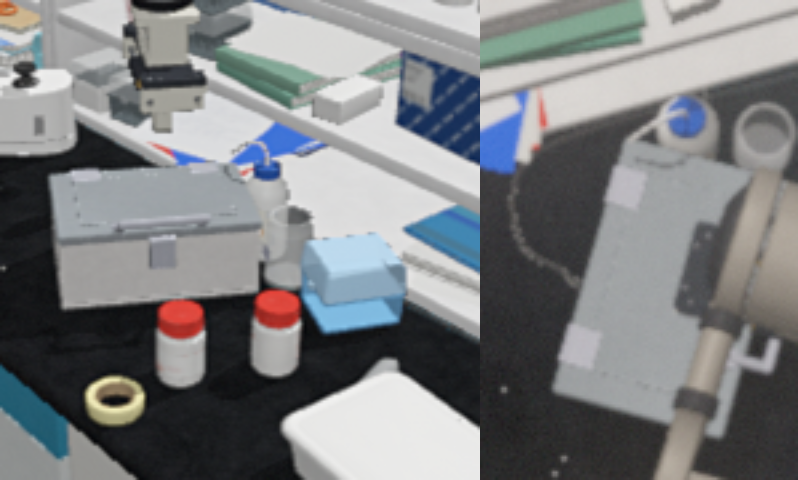

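The final picture shows the lid flat and shut (crop 160,200), its tab at the catch (163,252). The larger bottles, tape and jar are where they were, and the gripper is clear.

```bash
python3 -c "
from h import *
print(job.close_job())"
```

```text
the job is handed in; nothing more can be done
None
```

The job is done and handed in at about 23.4 s of the 72 s. The smallest bottle stands upright in the free half of the chest, and the lid is shut and sealed.

- **Bottle:** I set it on the chest floor, where it made light contact at 7 N. After release the camera showed it upright at about chest (-22, -63).
- **Lid:** I carried it down by the bar and set it on the catch. I then let go and pressed with closed fingertips until the catch snapped at about 11 N. The lid ran to its stop, with the bar at 147 mm as it should be when shut.
- **Seal:** I held 14 to 15 N for about 1.9 s; the highest press reading was 15.4 N.
- **Final check:** The lid looks fully shut, the gripper is clear with about 0 N on the wrist, and the large bottles, tape and jar are where they were.

These did not go perfectly or could not be checked:
- **Fingertip contact:** While straddling the bar, a fingertip pressed on what was probably the lid's tab. The wrist force read about 26 N for a moment.
- **Side load:** About 10 N built up along the bar before I released the first grip.
- **Not checked:** The bottle and dish cannot be seen under the shut lid. I never identified the forceps, and I did not check the lid-angle reading.

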